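Seat the slotted sample carousel on its turntable drive

ROBOT

A 6-joint arm with a two-finger parallel gripper is mounted at the origin on the work surface. World frame = base frame: x ahead of the robot, y to its left, z up, the work surface at z = 0. Lengths are in mm, angles in degrees, forces in N, time in s.
With the tool pointing down it reaches from about 325 to 850 mm from the base axis. Payload 4.4 kg.
Tool frame: the origin (TCP) lies on the mounting face of the last link; the fingertips stand 199 mm ahead of it and the grasp point (between the pads) lies 180 mm ahead of it; x points along the fingers, y is the direction in which the jaws open and shut, and the axes are right-handed (so a half turn about x gives the same grasp; the last joint's range is limited). The gripper opens to 94 mm and grips with 3 to 60 N. Pads are 16 mm wide; open, the fingers measure 119 mm over their backs; the gripper's body (75 mm by 177 mm) begins 78 mm behind the grasp point.
Start: joints at [59.788, 11.837, 88.321, -0, 79.842, -8.623], TCP at [211.58, 534.661, 404.647] pointing down, gripper open.
Joint ranges: [-156.59, 156.59], [-49.26, 127.26], [12.9, 141.05], [-63.56, 243.56], [4.71, 150.69], [-161.64, 161.64]. Speed limits (degrees/s): [159.86, 159.86, 180, 180, 180, 180].

INTERFACE

Orientations are given as a 3x3 rotation matrix whose columns are the frame's x, y, z axes.
In Python, from workcell import ctrl gives the robot as it stands.
- The arm moves only by the tool step_arm, never from a script. Its arguments are lists of equal length, an entry for each row: "slide": the shift along the world's x, y, z scaled (see below), a list of three; "turn": the turn, a rotation vector about the world's x, y, z scaled (see below), a list of three; "fingers": the gripper command: -1 is shut, 1 is fully open, values between are in proportion. A call has 1 to 20 rows; each row shifts and turns the commanded pose from where the row before left it; what a row does not reach is not made up. The controller multiplies each number of a shift by 0.03 m and each number of a turn by 0.1 rad. A row lasts 1/10 s, in which the tool goes at most 50 mm and 8.59 degrees, less where a joint would pass 70% of its speed; a pose out of reach is approached as far as the arm can. A call with a number of a shift or a turn outside -1 to 1 is refused whole. A call with a gripper value outside its range is refused whole. The fingers move at their own pace and stop on an object; "grip_force" is the grip in N (left out, the last holds). Time passes only in rows, so rows that do not move let the fingers close. It gives the time, the measured TCP pose, the force and the opening at its end, in the units of the state.
- ctrl.get_obs(): the state, without advancing time (a new reading comes with each control period).
- ctrl.get_image(name): name is "scene" or "top" or "wrist"; returns the picture (400x640x3 uint8, red, green, blue); there is no depth.
- ctrl.camera_params(name): a dict with "intrinsics" (3x3 intrinsics, pixels), "pose" (4x4, takes a point from camera to world coordinates). Camera axes: x right, y up, looking along -z (the intrinsics and any distortion apply to the point x, -y, -z); pixel columns grow to the right and rows downward; lengths in mm; the calibration is good to about 2 mm. A picture is of the moment at which its call begins: read the wrist's pose just before it. camera_params takes no time and is no camera call; for the wrist camera it gives the pose at the moment of the call.
- ctrl.sign_off(): hands the job in, once; it reports no verdict.
The state is a dict: "time": time; "joint_pos": joint angles; "qvel": joint speeds; "joint_torque": joint torques, N m; "position": TCP position; "ee_rot": TCP orientation; "ft_force": force on the tool from outside, world axes, zero at the start; "torque": the same for the moment, N m; "width": finger opening in mm.
Only numpy, scipy, OpenCV 4.12 (cv2) and the standard library are available. Lean on these libraries where they do the work, as an engineer would, in place of code of your own. Each camera call takes 0.05 s, during which the arm holds its last target.

TASK

Fit the sample carousel with the slotted oblong collar onto the turntable drive: turn it until its slot lines up with the drive's upright blade, press it down so that it drops over the blade and sits fully home, flat on the drive's steel shoulder, then let go. Leave the other carousel (round collar) where it lies.

Things in the scene. Friction and masses are not known exactly. Their poses are not given: they have to be found in the camera images.
- carousel: Carousel to fit: loose, 0.2-0.4 kg, flat on the bench. Aluminium disc 136 mm across, 10 thick, ten dark wells near its edge; in the middle a white oblong collar 66 mm long (x) by 38 wide (y), flat-sided, top 50 above the underside: pinch it across the 38. A slot 46 (x) by 18 (y) goes right through collar and disc. Origin: centre of underside, z up; a half turn about z makes no difference.
- spare: The other carousel, to be left alone: same aluminium disc, 136 mm across, but a round white collar 46 across and 50 high with a small round bore. Origin: centre of underside, z up. The two carousels lie left and right of the drive, either way round.
- seat (a point): Centre of the round steel shoulder's top face (74 mm across, 66 above the bench) on the drive, a fixed white housing 170 square, 54 high. On it, centred, a fixed upright steel blade: 38 long (this point's x), 8 thick (y), 30 high, rounded ends and top edge; z up. It does not turn. Seated, the carousel's underside lies on this face; play 4 at each end, 5 at each side, about 19 degrees.
Mind the look-alikes: they are no part of the job. What is shaped like the carousel but orange or purple is not meant.

How it is judged (in metres and radians):
At the end, for the whole second after the job is handed in: The slotted carousel rests flat (5 degrees) and still on the drive's shoulder, underside within 5 mm of it, centred within 12 mm, slot in line with the blade within 23 degrees, either way round; the other carousel is within 30 mm of where it started (z of carousel in the frame of seat between -0.005 and 0.005 m and horizontal distance between carousel and seat below 0.012 m and angle between the x axis of carousel and the x axis of seat, either way round below 0.4 rad and angle between carousel's own z axis and vertical below 0.09 rad and linear speed of carousel below 0.02 m/s and distance of spare from where it was at the start of the episode below 0.03 m); the robot touches nothing.
It fails at once if the other carousel is shifted or lifted by more than 30 mm (distance of spare from where it was at the start of the episode above 0.03 m).
It also fails if it takes over 38 s, if anything falls off the work surface, if the arm or the gripper's body presses on something with over 40 N, if the wrist force passes 120 N, or if a joint passes its speed limit or range.

## Working session

There is one attempt and no reset: what is moved stays moved. The work goes in short steps, Python scripts to look and compute and a tool call to move; the robot and the scene stay as the last step left them, time stands still between calls to the robot, and variables do not carry over. Pictures are saved under pics/ and viewed, and the job is handed in when it is done.

Besides the shell and the picture viewer there is one more tool, called as a command line: name --argument value ..., lists and objects as JSON in quotes. step_arm: Moves the arm, as the interface text tells. Its arguments: {"type":"object","properties":{"slide":{"type":"array"},"turn":{"type":"array"},"fingers":{"type":"array"},"grip_force":{"type":"number"}},"required":["slide","turn","fingers"]}

```bash
mkdir -p pics; python3 - <<'E'
from workcell import ctrl
import cv2,numpy as np
for n in("top","scene"):
    im=ctrl.get_image(n); cv2.imwrite(f"pics/{n}0.png",im[:,:,::-1])
    p=ctrl.camera_params(n); print(n,np.round(p["intrinsics"],2).tolist(),np.round(p["pose"],4).tolist(),[k for k in p])
o=ctrl.get_obs();print(o["time"],o["position"],np.round(o["ee_rot"],3).tolist(),o["width"])
E
```

```text
top [[376.94, 0.0, 311.13], [0.0, 376.94, 201.9], [0.0, 0.0, 1.0]] [[0.0027, 0.9992, -0.0402, 375.6312], [-0.9999, 0.0022, -0.012, 64.1673], [-0.0119, 0.0402, 0.9991, 1150.7866], [0.0, 0.0, 0.0, 1.0]] ['intrinsics', 'pose']
scene [[399.27, 0.0, 315.97], [0.0, 399.27, 198.62], [0.0, 0.0, 1.0]] [[-0.3046, -0.5444, 0.7816, 1139.4667], [0.9522, -0.1558, 0.2626, 309.9586], [-0.0212, 0.8242, 0.5658, 575.3826], [0.0, 0.0, 0.0, 1.0]] ['intrinsics', 'pose']
0.1 [211.42411732 534.37712098 403.60306388] [[-0.001, 0.368, 0.93], [-0.002, 0.93, -0.368], [-1.0, -0.002, -0.0]] 93.92774379204
```

View pics/top0.png

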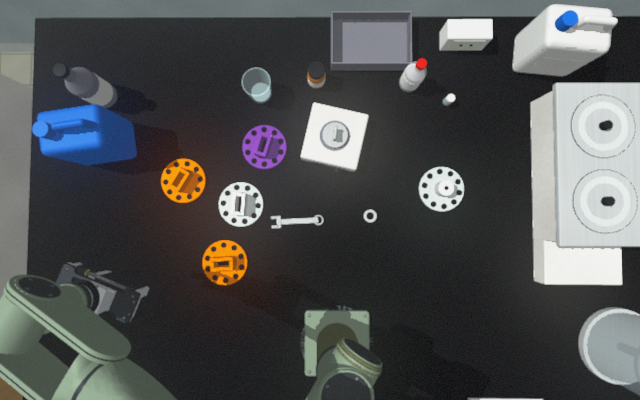

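View pics/scene0.png

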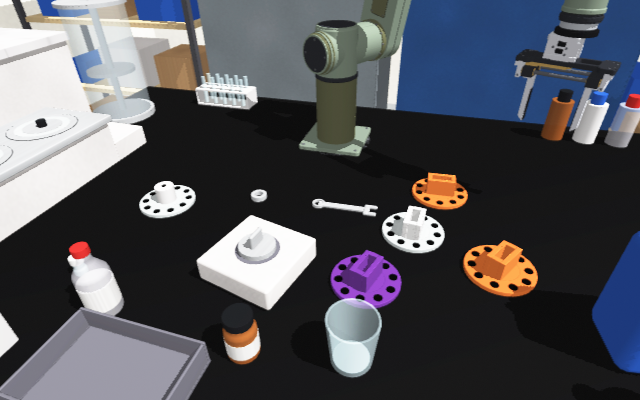

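```bash
cat > h.py <<'E'
import numpy as np,cv2
from workcell import ctrl
def ray(p,px):
    K=np.array(p["intrinsics"]);P=np.array(p["pose"])
    d=np.linalg.inv(K)@np.array([px[0],px[1],1.]);d=np.array([d[0],-d[1],-d[2]])
    return P[:3,3],P[:3,:3]@d
def plane(p,px,z):
    o,d=ray(p,px);return o+d*(z-o[2])/d[2]
def proj(p,X):
    P=np.array(p["pose"]);c=P[:3,:3].T@(np.array(X)-P[:3,3]);q=np.array(p["intrinsics"])@np.array([c[0],-c[1],-c[2]]);return q[:2]/q[2]
E
python3 - <<'E'
from h import *
im=cv2.imread("pics/top0.png");p=ctrl.camera_params("top")
a=cv2.resize(im[175:233,210:275],None,fx=6,fy=6,interpolation=cv2.INTER_CUBIC)
b=cv2.resize(im[98:175,295:372],None,fx=5,fy=5,interpolation=cv2.INTER_CUBIC)
c=np.zeros((400,800,3),np.uint8);c[:a.shape[0],:a.shape[1]]=a;c[:b.shape[0],400:400+b.shape[1]]=b
cv2.imwrite("pics/z0.png",c)
for n,px in(("car",(241,204)),("spare",(441,189))):print(n,plane(p,px,10))
print("seat",plane(p,(335,135),66),plane(p,(335,136),54))
E
```

```text
car [414.68630139 290.69097571  10.        ]
spare [ 461.39994429 -314.40814316   10.        ]
seat [613.53016868   8.48524535  66.        ] [613.20763513   7.8688867   54.        ]
```

View pics/z0.png

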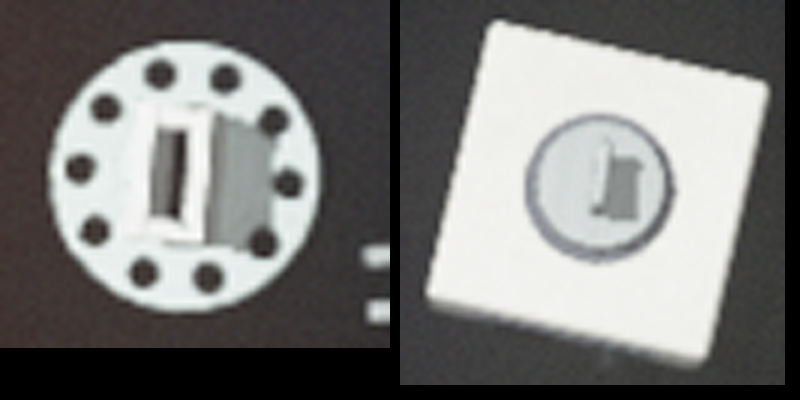

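step_arm --slide '[[0.8, -1, 0], [0.8, -1, 0], [0.8, -1, 0], [0.8, -1, 0], [0.8, -1, 0], [0.8, -1, 0], [0.8, -1, 0], [0.8, -1, 0], [0, 0, 0], [0, 0, 0]]' --turn '[[0, 0, 0.94], [0, 0, 0.94], [0, 0, 0.94], [0, 0, 0.94], [0, 0, 0], [0, 0, 0], [0, 0, 0], [0, 0, 0], [0, 0, 0], [0, 0, 0]]' --fingers '[1, 1, 1, 1, 1, 1, 1, 1, 1, 1]'

```text
time: 1.1
position: [403.8, 294.1, 404.2]
ee_rot: [[-0.001, 0.003, 1.0], [0.0, 1.0, -0.003], [-1.0, 0.0, -0.001]]
ft_force: [-0.3, 0.9, 0.6]
width: 94.3
```

```bash
python3 - <<'E'
from h import *
p=ctrl.camera_params("wrist");o=ctrl.get_obs()
im=ctrl.get_image("wrist"); cv2.imwrite("pics/w0.png",im[:,:,::-1])
np.savez("w0.npz",K=p["intrinsics"],P=p["pose"])
print(np.round(p["intrinsics"],1).tolist(),np.round(p["pose"],3).tolist());print(o["time"],o["position"],np.round(o["ee_rot"],3).tolist(),o["ft_force"])
print(proj(p,[414,291,10]),proj(p,[613,8,66]))
E
```

```text
[[306.0, 0.0, 319.7], [0.0, 306.0, 200.9], [0.0, 0.0, 1.0]] [[0.004, -0.964, -0.267, 324.182], [1.0, 0.003, 0.001, 294.112], [0.0, -0.267, 0.964, 384.04], [0.0, 0.0, 0.0, 1.0]]
1.1 [403.7655029  294.12403194 404.21186012] [[-0.001, 0.003, 1.0], [0.0, 1.0, -0.003], [-1.0, 0.0, -0.001]] [-0.3074006   0.9428724   0.62860818]
[317.41643121 190.28145247] [ 92.39941215 355.82833862]
```

View pics/w0.png

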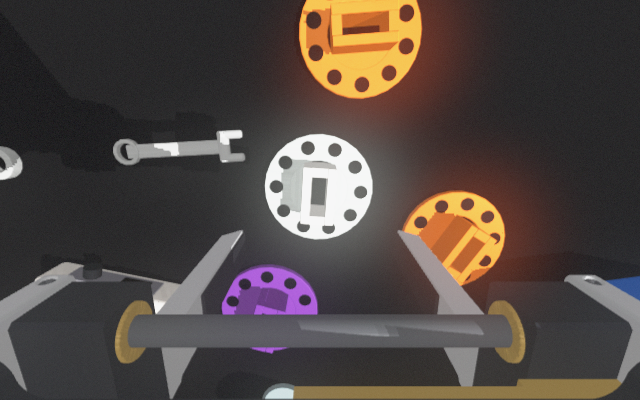

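```bash
python3 - <<'E'
from h import *
im=cv2.imread("pics/w0.png");f=np.load("w0.npz");p=dict(intrinsics=f["K"],pose=f["P"])
hsv=cv2.cvtColor(im,cv2.COLOR_BGR2HSV)
m=((hsv[...,2]>90)&(hsv[...,1]<60)).astype(np.uint8)
r=np.zeros_like(m);r[125:250,250:390]=1;m*=r
c=max(cv2.findContours(m,0,1)[0],key=cv2.contourArea)
pts=np.array([plane(p,q,10)[:2] for q in cv2.convexHull(c)[:,0].astype(float)],np.float32)
print("disc",cv2.fitEllipse(pts),cv2.minEnclosingCircle(pts))
a=cv2.resize(im[150:240,260:380],None,fx=6,fy=6,interpolation=cv2.INTER_CUBIC);cv2.imwrite("pics/z1.png",a)
# top-view collar
t=cv2.imread("pics/top0.png");g=cv2.cvtColor(t,cv2.COLOR_BGR2GRAY)
print(im[165:215:6,300:336:3].max(axis=2))
E
```

```text
disc ((413.97137451171875, 311.3153076171875), (165.24224853515625, 172.821044921875), 168.76795959472656) ((413.9207763671875, 312.2798767089844), 88.3554458618164)
[[196 196 186 185 185 186 188 188 187 186 187 190]
 [200 244 247 247 247 247 247 247 247 247 247 247]
 [202 247 247 247 216 222 232 235 243 244 247 247]
 [201 247 247 247 122 111 111 114 115 203 247 247]
 [201 247 247 247 114 112 112 115 116 244 247 247]
 [201 247 247 247 113 113 113 117 117 247 247 247]
 [204 247 247 247 109 115 112 116 140 247 247 247]
 [198 247 247 247 188 188 191 190 185 247 247 247]
 [239 247 247 227 189 188 189 189 185 247 247 247]]
```

View pics/z1.png

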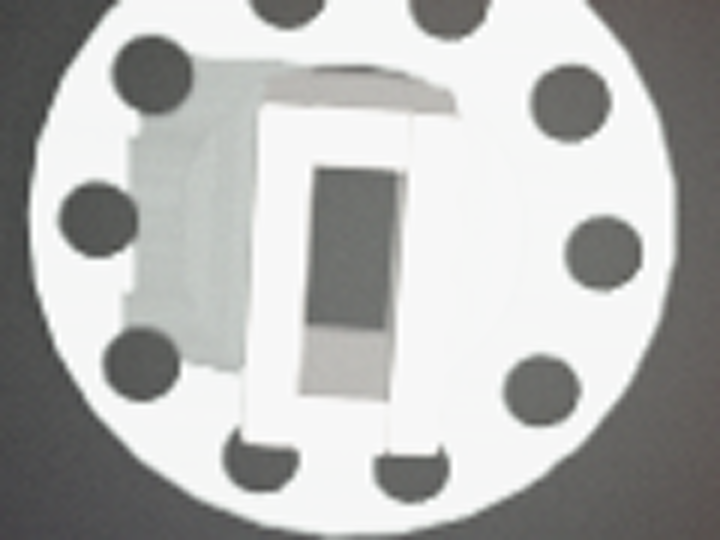

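```bash
python3 - <<'E'
from h import *
im=cv2.imread("pics/w0.png");f=np.load("w0.npz");p=dict(intrinsics=f["K"],pose=f["P"])
m=(im.min(axis=2)>135).astype(np.uint8)
r=np.zeros_like(m);r[125:250,250:390]=1;m*=r
c=max(cv2.findContours(m,0,1)[0],key=cv2.contourArea)
pts=np.array([plane(p,q,10)[:2] for q in cv2.convexHull(c)[:,0].astype(float)],np.float32)
print("disc",cv2.fitEllipse(pts),cv2.minEnclosingCircle(pts))
S=lambda u:(u[0]/6-.42+260,u[1]/6-.42+150)
col=np.array([plane(p,S(u),50) for u in((258,103),(243,440),(437,455),(457,112))])
sl=np.array([plane(p,S(u),50) for u in((315,168),(300,395),(390,400),(406,170))])
for q in(col,sl):
    print(q.round(1).tolist(),q.mean(0),[np.linalg.norm(q[i]-q[(i+1)%4]).round(1) for i in range(4)],[np.degrees(np.arctan2(*(q[i]-q[j])[[1,0]])).round(1) for i,j in((0,1),(3,2))])
# seat from the top view: housing corners z=54, shoulder circle z=66
t=cv2.imread("pics/top0.png");pt=ctrl.camera_params("top")
m=(t.min(axis=2)>205).astype(np.uint8);r=m*0;r[95:180,290:380]=1;m*=r
c=max(cv2.findContours(m,0,1)[0],key=cv2.contourArea)
w=np.array([plane(pt,q,54)[:2] for q in cv2.convexHull(c)[:,0].astype(float)],np.float32);print("housing",cv2.minAreaRect(w))
T=lambda u:(u[0]/5-.4+295,u[1]/5-.4+98)
bl=np.array([plane(pt,T(u),96)for u in((207,138),(197,210))]);print("blade left edge top",bl)
print("shoulder",[plane(pt,T(u),66) for u in((197,183),)])
E
```

```text
disc ((412.08740234375, 292.1364440917969), (135.4228515625, 135.80239868164062), 81.99435424804688) ((412.0034484863281, 292.138427734375), 68.09161376953125)
[[377.8, 275.2, 50.0], [443.1, 271.1, 50.0], [446.3, 308.5, 50.0], [379.5, 311.6, 50.0]] [411.67174825 291.59322184  50.        ] [np.float64(65.5), np.float64(37.5), np.float64(66.8), np.float64(36.5)] [np.float64(176.4), np.float64(177.3)]
[[389.9, 285.5, 50.0], [434.0, 282.2, 50.0], [435.1, 299.4, 50.0], [390.3, 302.3, 50.0]] [412.32889316 292.34474269  50.        ] [np.float64(44.2), np.float64(17.3), np.float64(44.9), np.float64(16.8)] [np.float64(175.7), np.float64(176.3)]
housing ((614.6935424804688, 10.870979309082031), (164.9202117919922, 164.8561553955078), 77.00652313232422)
blade left edge top [[634.82515974   7.20916975  96.        ]
 [593.88654972  12.8389341   96.        ]]
shoulder [array([615.86796979,  11.38287691,  66.        ])]
```

step_arm --slide '[[0.65, -0.95, 0], [0.65, -0.95, 0], [0.65, -0.95, 0], [0.65, -0.95, 0], [0.65, -0.95, 0], [0.65, -0.95, 0], [0.65, -0.95, 0], [0.65, -0.95, 0], [0.65, -0.95, 0], [0.65, -0.95, 0], [0, 0, 0], [0, 0, 0]]' --turn '[[0, 0, 0], [0, 0, 0], [0, 0, 0], [0, 0, 0], [0, 0, 0], [0, 0, 0], [0, 0, 0], [0, 0, 0], [0, 0, 0], [0, 0, 0], [0, 0, 0], [0, 0, 0]]' --fingers '[1, 1, 1, 1, 1, 1, 1, 1, 1, 1, 1, 1]'

```text
time: 2.35
position: [598.5, 10.8, 404.1]
ee_rot: [[-0.001, -0.0, 1.0], [0.001, 1.0, 0.0], [-1.0, 0.001, -0.001]]
ft_force: [-0.4, -0.2, 0.6]
width: 93.8
```

```bash
python3 - <<'E'
from h import *
p=ctrl.camera_params("wrist");o=ctrl.get_obs()
im=ctrl.get_image("wrist")[:,:,::-1]; cv2.imwrite("pics/w1.png",im)
np.savez("w1.npz",K=p["intrinsics"],P=p["pose"])
print(o["time"],o["position"]);u=proj(p,[614,10,80]).astype(int);print(u)
a=cv2.resize(im[u[1]-45:u[1]+45,u[0]-60:u[0]+60],None,fx=6,fy=6,interpolation=cv2.INTER_CUBIC);cv2.imwrite("pics/z2.png",a)
E
```

```text
2.35 [598.54718588  10.79673672 404.05378547]
[318 210]
```

View pics/z2.png

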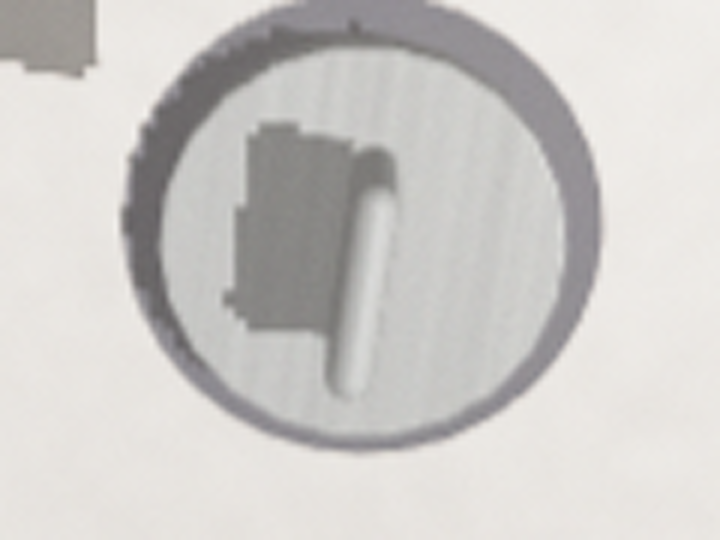

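View pics/w1.png

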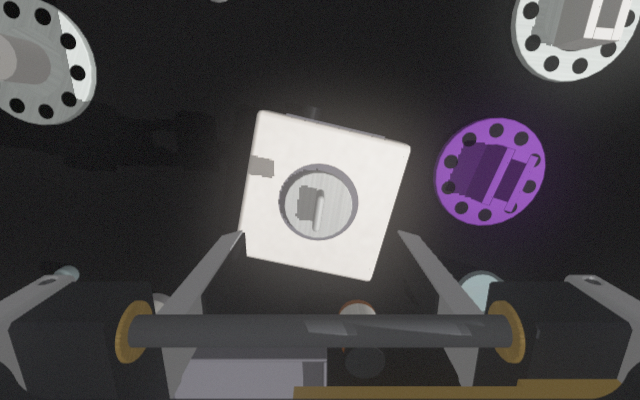

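```bash
python3 - <<'E'
from h import *
f=np.load("w1.npz");p=dict(intrinsics=f["K"],pose=f["P"])
u0=proj(p,[614,10,80]).astype(int)
S=lambda u:(u[0]/6-.42+u0[0]-60,u[1]/6-.42+u0[1]-45)
q=np.array([plane(p,S(u),66)[:2] for u in((161,245),(363,46),(566,240),(358,434),(210,110),(520,105),(225,385),(510,375))],np.float32)
print(cv2.fitEllipse(q))
b=np.array([plane(p,S(u),96) for u in((379,190),(346,396))]);print(b,b.mean(0),np.linalg.norm(b[0]-b[1]),np.degrees(np.arctan2(*(b[1]-b[0])[[1,0]])))
b=np.array([plane(p,S(u),93) for u in((360,195,),(329,385),(397,195),(364,390))]);print(b.mean(0),[np.degrees(np.arctan2(*(b[i+1]-b[i])[[1,0]])) for i in(0,2)])
E
```

```text
((612.0098876953125, 9.32658576965332), (72.8778076171875, 74.31938171386719), 40.368988037109375)
[[594.01395253  11.87220864  96.        ]
 [629.60214263   6.36831779  96.        ]] [611.80804758   9.12026322  96.        ] 36.01127724984041 -8.791427606564264
[612.43435378   9.11045874  93.        ] [np.float64(-9.099610258013023), np.float64(-9.127320424148369)]
```

step_arm --slide '[[-0.62, 0.937, 0], [-0.62, 0.937, 0], [-0.62, 0.937, 0], [-0.62, 0.937, 0], [-0.62, 0.937, 0], [-0.62, 0.937, -0.6], [-0.62, 0.937, -0.8], [-0.62, 0.937, -1], [-0.62, 0.937, -1], [-0.62, 0.937, -1], [0, 0, 0], [0, 0, 0]]' --turn '[[0, 0, -0.33], [0, 0, -0.33], [0, 0, 0], [0, 0, 0], [0, 0, 0], [0, 0, 0], [0, 0, 0], [0, 0, 0], [0, 0, 0], [0, 0, 0], [0, 0, 0], [0, 0, 0]]' --fingers '[1, 1, 1, 1, 1, 1, 1, 1, 1, 1, 1, 1]'

```text
time: 3.6
position: [410.7, 292.0, 272.2]
ee_rot: [[-0.002, 0.063, 0.998], [-0.001, 0.998, -0.063], [-1.0, -0.001, -0.001]]
ft_force: [-0.3, 0.9, -0.5]
width: 94.1
```

```bash
python3 - <<'E'
from h import *
p=ctrl.camera_params("wrist");o=ctrl.get_obs()
im=ctrl.get_image("wrist")[:,:,::-1]; cv2.imwrite("pics/w2.png",im)
print(o["time"],o["position"],np.round(o["ee_rot"],3).tolist())
print([proj(p,[412.1,292.1,50]).round(),proj(p,[412.1,292.1,10]).round()])
E
```

```text
3.6 [410.74347993 291.96465058 272.18382829] [[-0.002, 0.063, 0.998], [-0.001, 0.998, -0.063], [-1.0, -0.001, -0.001]]
[array([321., 235.]), array([321., 217.])]
```

View pics/w2.png

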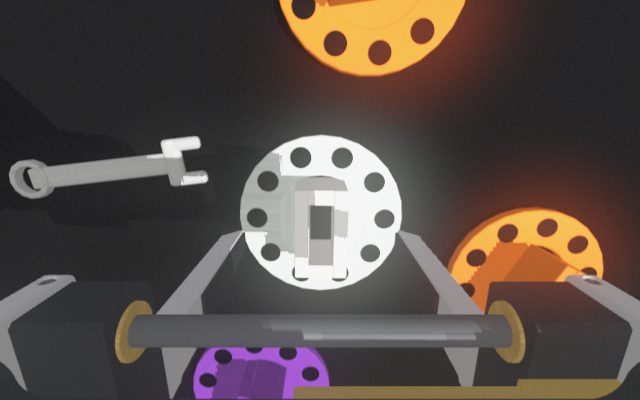

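step_arm --slide '[[0.05, 0, -0.7], [0, 0, -0.7], [0, 0, -0.45], [0, 0, 0], [0, 0, 0], [0, 0, 0], [0, 0, 0], [0, 0, 0], [0, 0, 0], [0, 0, 0], [0, 0, 0]]' --turn '[[0, 0, 0], [0, 0, 0], [0, 0, 0], [0, 0, 0], [0, 0, 0], [0, 0, 0], [0, 0, 0], [0, 0, 0], [0, 0, 0], [0, 0, 0], [0, 0, 0]]' --fingers '[1, 1, 1, 1, -1, -1, -1, -1, -1, -1, -1]' --grip_force 30

```text
time: 4.75
position: [414.0, 290.8, 217.2]
ee_rot: [[0.0, 0.067, 0.998], [0.0, 0.998, -0.067], [-1.0, 0.0, 0.0]]
ft_force: [-0.1, -0.3, -0.5]
width: 41.7
```

step_arm --slide '[[0, 0, 0], [0, 0, 0], [0, 0, 0], [0, 0, 0.3], [0, 0, 0.7], [0, 0, 1], [0, 0, 1], [0, 0, 0.7], [0, 0, 0], [0, 0, 0]]' --turn '[[0, 0, 0], [0, 0, 0], [0, 0, 0], [0, 0, 0], [0, 0, 0], [0, 0, 0], [0, 0, 0], [0, 0, 0], [0, 0, 0], [0, 0, 0]]' --fingers '[-1, -1, -1, -1, -1, -1, -1, -1, -1, -1]' --grip_force 30

```text
time: 5.75
position: [413.7, 290.5, 327.8]
ee_rot: [[-0.0, 0.067, 0.998], [-0.0, 0.998, -0.067], [-1.0, -0.0, -0.0]]
ft_force: [0.2, 0.5, -4.2]
width: 38.4
```

```bash
python3 - <<'E'
from h import *
o=ctrl.get_obs()
for n in("wrist","scene"):
    im=ctrl.get_image(n)[:,:,::-1]; cv2.imwrite(f"pics/{n}3.png",im)
print(o["time"],o["position"],o["ee_rot"].round(3).tolist(),o["width"],o["ft_force"],o["torque"])
E
```

```text
5.75 [413.73113455 290.50432884 327.79343984] [[-0.0, 0.067, 0.998], [-0.0, 0.998, -0.067], [-1.0, -0.0, -0.0]] 38.38109089986806 [ 0.16377172  0.4893868  -4.19592147] [-0.02548809 -0.00852736 -0.02587908]
```

View pics/wrist3.png

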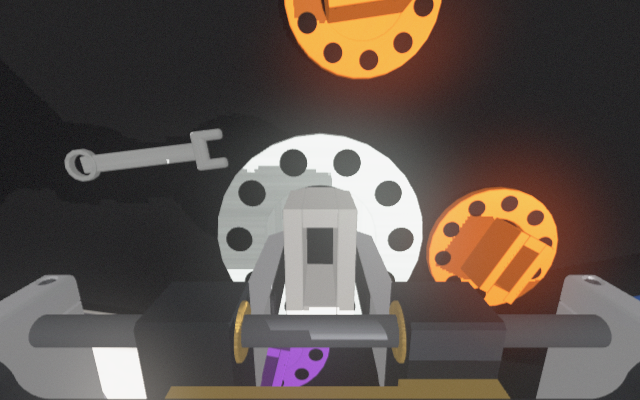

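View pics/scene3.png

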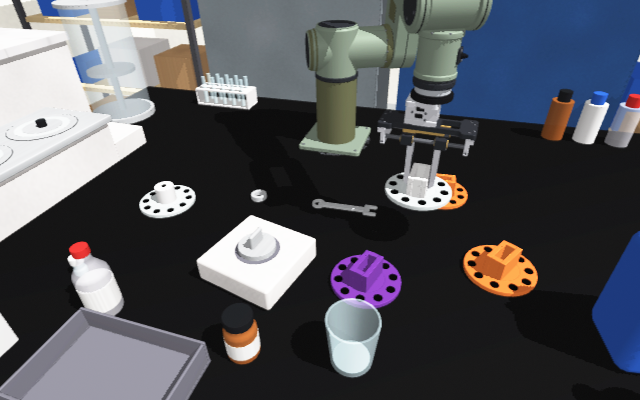

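```bash
python3 - <<'E'
from h import *
from scipy.optimize import least_squares
im=cv2.imread("pics/wrist3.png");p=ctrl.camera_params("wrist")
m=(im.min(axis=2)>120).astype(np.uint8);m[:128]=0;m[232:]=0;m[:,:205]=0;m[:,440:]=0
pts=[]
for y in range(134,232,3):
    xs=np.where(m[y])[0]
    if len(xs)>3: pts+=[(xs[0]-.5,y),(xs[-1]+.5,y)]
z=327.8-217.2+10
W=np.array([plane(p,q,z)[:2] for q in pts])
f=lambda c:np.hypot(*(W-c[:2]).T)-c[2]
s=least_squares(f,[413,291,68],loss="soft_l1");print(s.x,np.abs(s.fun).max(),len(W))
P=[proj(p,[413+67*np.cos(a),291+67*np.sin(a),z]) for a in(0,1.57)];print(P)
E
```

```text
[408.71371179 289.59132598  66.47487294] 27.96995992722522 66
[array([328.13199497, 329.85335728]), array([424.93793753, 236.38394859])]
```

```bash
python3 - <<'E'
from h import *
from scipy.optimize import least_squares
im=cv2.imread("pics/wrist3.png");p=ctrl.camera_params("wrist")
hsv=cv2.cvtColor(im,cv2.COLOR_BGR2HSV)
m=((hsv[...,2]>110)&(hsv[...,1]<80)).astype(np.uint8);m[:128]=0;m[:,:215]=0
m[:,426:]=0;m[262:]=0
h=cv2.convexHull(max(cv2.findContours(m,0,1)[0],key=cv2.contourArea))[:,0].astype(float)
h=h[(h[:,1]<258)]
z=327.8-217.2+10
W=np.array([plane(p,q,z)[:2] for q in h])
for R in(68,None):
    f=(lambda c:np.hypot(*(W-c[:2]).T)-(R or c[2]))
    s=least_squares(f,[413,291,68],loss="soft_l1",f_scale=.5);print(s.x,np.sort(np.abs(s.fun))[-6:].round(1),len(W))
E
```

```text
[411.09227221 289.58356507  68.        ] [1.1 1.1 1.2 1.3 1.6 1.7] 34
[409.54507926 289.94799005  66.71202286] [0.2 0.2 0.2 0.2 0.2 0.3] 34
```

step_arm --slide '[[0.3, -0.42, 0.4], [0.5, -0.7, 0], [0.5, -0.7, 0], [0.5, -0.7, 0], [0.5, -0.7, 0], [0.5, -0.7, 0], [0.5, -0.7, 0], [0.5, -0.7, 0], [0.5, -0.7, 0], [0.5, -0.7, 0], [0.5, -0.7, 0], [0.5, -0.7, 0], [0.5, -0.7, 0], [0.4, -0.54, 0], [0, 0, 0], [0, 0, 0], [0, 0, 0]]' --turn '[[0, 0, -0.15], [0, 0, -0.15], [0, 0, -0.15], [0, 0, -0.15], [0, 0, -0.15], [0, 0, -0.15], [0, 0, 0], [0, 0, 0], [0, 0, 0], [0, 0, 0], [0, 0, 0], [0, 0, 0], [0, 0, 0], [0, 0, 0], [0, 0, 0], [0, 0, 0], [0, 0, 0]]' --fingers '[-1, -1, -1, -1, -1, -1, -1, -1, -1, -1, -1, -1, -1, -1, -1, -1, -1]'

```text
time: 7.55
position: [614.3, 10.7, 338.7]
ee_rot: [[-0.003, 0.156, 0.988], [0.001, 0.988, -0.156], [-1.0, 0.0, -0.003]]
ft_force: [0.2, -0.1, -2.5]
width: 37.8
```

```bash
python3 - <<'E'
from h import *
o=ctrl.get_obs()
p=ctrl.camera_params("wrist");ps=ctrl.camera_params("scene")
for n in("wrist","scene"):
    im=ctrl.get_image(n)[:,:,::-1]; cv2.imwrite(f"pics/{n}4.png",im)
print(o["time"],o["position"],o["ee_rot"].round(3).tolist(),o["width"],o["ft_force"])
cv2.imwrite("pics/s4z.png",cv2.resize(im[120:320,170:350],None,fx=3,fy=3,interpolation=cv2.INTER_CUBIC))
E
```

```text
7.55 [614.27677371  10.69691456 338.70504027] [[-0.003, 0.156, 0.988], [0.001, 0.988, -0.156], [-1.0, 0.0, -0.003]] 37.77408389818092 [ 0.21091173 -0.13637498 -2.52726845]
```

View pics/wrist4.png

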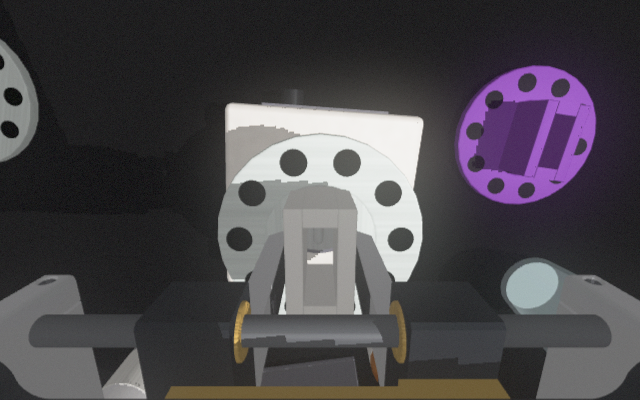

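View pics/s4z.png

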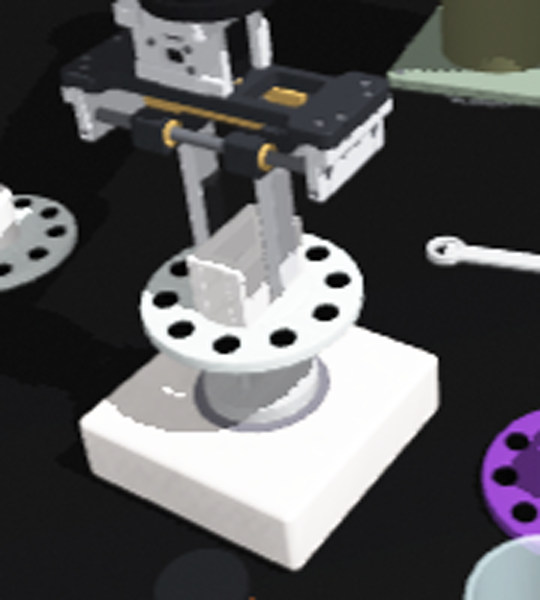

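step_arm --slide '[[0, -0.04, -0.2], [0, 0, -0.2], [0, 0, -0.2], [0, 0, -0.2], [0, 0, -0.15], [0, 0, -0.15], [0, 0, -0.15], [0, 0, 0]]' --turn '[[0, 0, 0], [0, 0, 0], [0, 0, 0], [0, 0, 0], [0, 0, 0], [0, 0, 0], [0, 0, 0], [0, 0, 0]]' --fingers '[-1, -1, -1, -1, -1, -1, -1, -1]'

```text
time: 8.45
position: [614.8, 8.8, 301.7]
ee_rot: [[-0.002, 0.156, 0.988], [0.0, 0.988, -0.156], [-1.0, -0.0, -0.002]]
ft_force: [-0.3, -0.5, -3.2]
width: 37.5
```

step_arm --slide '[[0, 0, -0.15], [0, 0, -0.15], [0, 0, -0.15], [0, 0, -0.1], [0, 0, -0.05], [0, 0, 0]]' --turn '[[0, 0, 0], [0, 0, 0], [0, 0, 0], [0, 0, 0], [0, 0, 0], [0, 0, 0]]' --fingers '[-1, -1, -1, -1, -1, -1]'

```text
time: 9.05
position: [615.0, 8.8, 284.3]
ee_rot: [[-0.001, 0.156, 0.988], [0.0, 0.988, -0.156], [-1.0, -0.0, -0.001]]
ft_force: [-0.0, 1.1, -3.0]
width: 37.7
```

step_arm --slide '[[0, 0, -0.05], [0, 0, -0.04], [0, 0, 0]]' --turn '[[0, 0, 0], [0, 0, 0], [0, 0, 0]]' --fingers '[-1, -1, -1]'

```text
time: 9.35
position: [615.4, 8.7, 283.2]
ee_rot: [[0.001, 0.156, 0.988], [-0.0, 0.988, -0.156], [-1.0, -0.0, 0.001]]
ft_force: [-2.1, 0.1, 3.6]
width: 37.7
```

step_arm --slide '[[0, 0, 0], [0, 0, 0], [0, 0, 0], [0, 0, 0], [0, 0, 0], [0, 0, 0], [0, 0, 0.3], [0, 0, 0.6], [0, 0, 1], [0, 0, 1], [0, 0, 1], [0, 0, 0.5], [0, 0, 0], [0, 0, 0]]' --turn '[[0, 0, 0], [0, 0, 0], [0, 0, 0], [0, 0, 0], [0, 0, 0], [0, 0, 0], [0, 0, 0], [0, 0, 0], [0, 0, 0], [0, 0, 0], [0, 0, 0], [0, 0, 0], [0, 0, 0], [0, 0, 0]]' --fingers '[1, 1, 1, 1, 1, 1, 1, 1, 1, 1, 1, 1, 1, 1]'

```text
time: 10.75
position: [614.8, 8.8, 413.2]
ee_rot: [[-0.001, 0.156, 0.988], [0.0, 0.988, -0.156], [-1.0, -0.0, -0.001]]
ft_force: [-0.2, -0.3, 0.2]
width: 93.9
```

```bash
python3 - <<'E'
from h import *
o=ctrl.get_obs()
p=ctrl.camera_params("wrist")
for n in("wrist","scene"):
    im=ctrl.get_image(n)[:,:,::-1]; cv2.imwrite(f"pics/{n}5.png",im)
    if n=="wrist":w=im.copy()
print(o["time"],o["position"],o["width"],o["ft_force"])
cv2.imwrite("pics/s5z.png",cv2.resize(im[120:320,170:350],None,fx=3,fy=3,interpolation=cv2.INTER_CUBIC))
pts=None
hsv=cv2.cvtColor(w,cv2.COLOR_BGR2HSV);np.savez("w5.npz",K=p["intrinsics"],P=p["pose"])
print(proj(p,[612,9,76]),[proj(p,[612+68*np.cos(a),9+68*np.sin(a),76]).round() for a in(0,1.57,3.14,4.71)])
E
```

```text
10.75 [614.79718817   8.77718155 413.18073066] 93.88141023016304 [-0.15026938 -0.29329481  0.17847099]
[319.95512435 190.74953488] [array([329., 249.]), array([384., 181.]), array([309., 126.]), array([257., 200.])]
```

View pics/wrist5.png

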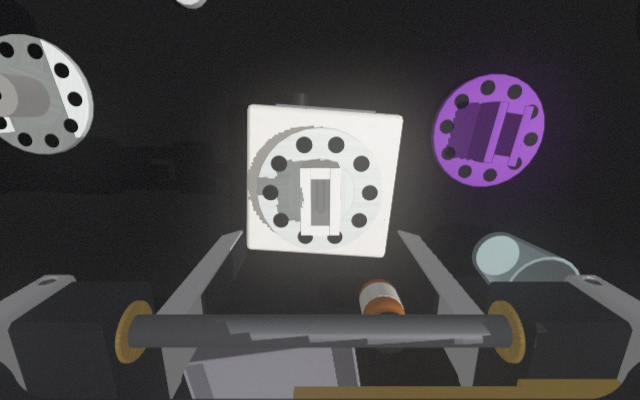

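View pics/s5z.png

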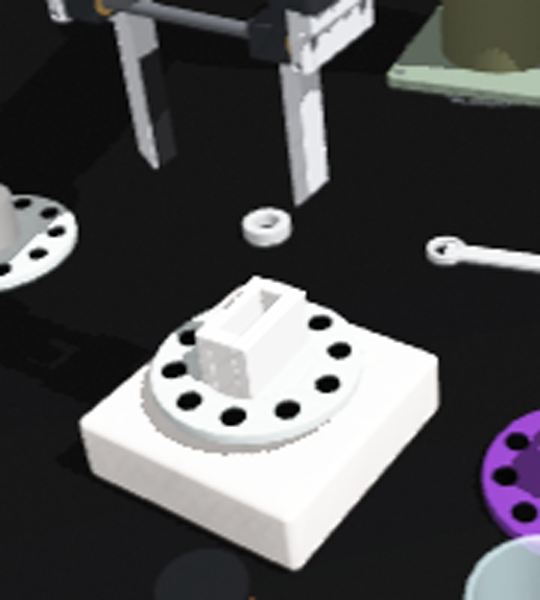

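```bash
python3 - <<'E'
from h import *
ps=ctrl.camera_params("scene");f=np.load("w5.npz");p=dict(intrinsics=f["K"],pose=f["P"])
im=cv2.imread("pics/scene5.png");w=cv2.imread("pics/wrist5.png")
a=-9*np.pi/180;c,s=np.cos(a),np.sin(a)
for n,q,i in(("s",ps,im),("w",p,w)):
    for z,R,col in((76,68,(0,0,255)),):
        k=np.array([proj(q,[612+R*np.cos(t),9+R*np.sin(t),z]) for t in np.linspace(0,6.28,60)])*4
        k2=np.array([proj(q,[612+c*x-s*y,9+s*x+c*y,116]) for x,y in((33,19),(-33,19),(-33,-19),(33,-19))])*4
        x0,y0=(205,195) if n=="s" else(250,115)
        b=cv2.resize(i[y0:y0+140,x0:x0+140],None,fx=4,fy=4,interpolation=cv2.INTER_CUBIC)
        for kk in(k,k2):cv2.polylines(b,[(kk-[x0*4,y0*4]+1.5).astype(int).reshape(-1,1,2)],True,col,1)
    cv2.imwrite(f"pics/chk_{n}.png",b)
cv2.imwrite("pics/chk.png",cv2.resize(np.hstack([cv2.imread("pics/chk_s.png"),cv2.imread("pics/chk_w.png")]),(800,400)))
d=ctrl.get_image("top")[:,:,::-1];cv2.imwrite("pics/top6.png",d)
d0=cv2.imread("pics/top0.png");print("spare diff",np.abs(d[160:215,415:470].astype(int)-d0[160:215,415:470]).mean())
E
```

```text
spare diff 23.18512396694215
```

View pics/chk.png

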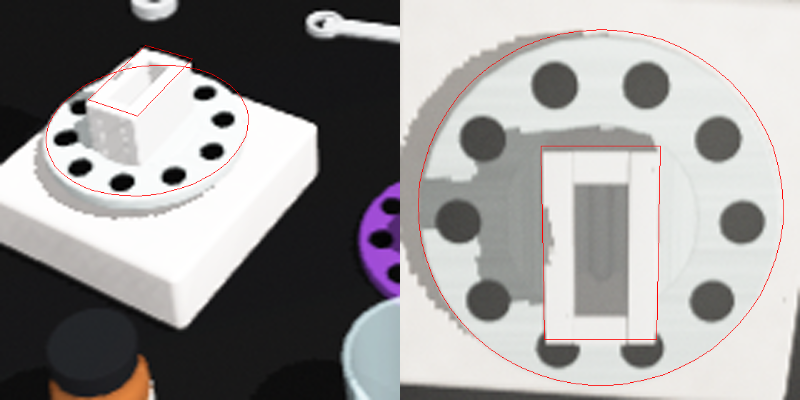

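View pics/top6.png

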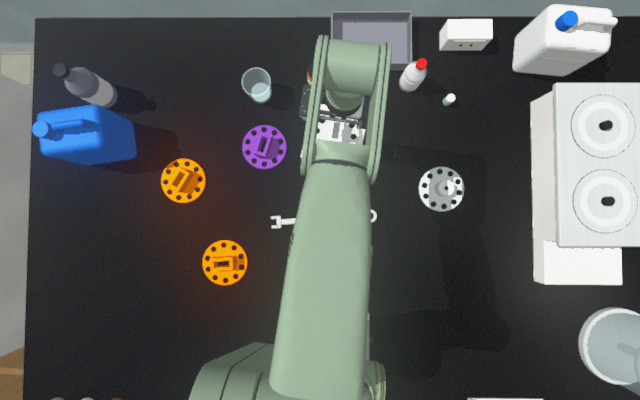

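The spare is still at pixel (441,189), so the image difference there was only the arm's shadow. The fitted carousel is hidden by the arm in this view, but the wrist picture shows it seated.

```bash
python3 - <<'E'
from workcell import ctrl
print(ctrl.sign_off())
E
```

```text
the job is handed in; nothing more can be done
None
```

The slotted carousel is on the drive, and I handed the job in after about 11 s of the 38 s allowed; the hand-in reports no verdict. I pinched it across the 38 mm collar width, turned it about 5° to match the blade at -9°, lowered it over the blade and let go. The gripper is now open and well clear above it.

**Last checks**
- **Seating height:** a vertical force change of about 6.6 N marked contact at TCP height 283.2 mm, exactly the height expected with the underside on the shoulder. In the pictures it lies flat.
- **Centring and angle:** in the wrist picture after release, the outline predicted for a seated carousel matches what is seen to within about 1–2 mm and a couple of degrees. The blade shows inside the slot.
- **Other carousel:** it sits at the same pixels as at the start in the top view.

**Checks that disagreed**
- The scene-camera overlay was off by about a pixel, roughly 2–3 mm. I put that down to the camera calibration, which is only good to about 2 mm.
- The brightness comparison at the other carousel showed a large difference. In the picture this is the arm's shadow; it has not moved.
- The top camera could not confirm the seating because the arm blocked its view.

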